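# Hang the screw caddy on its two studs

### The job

Pick up the screw caddy by its carrying bar and hang it on the bench stand: bring both keyholes of its back plate over the two round stud heads, press the plate in against the spring buttons, and while pressed push it straight down until both studs are fully home at the tops of their slots, then let go. The studs may stand a centimetre or so to either side of the stand's middle, so feel for them and never force the caddy; spill none of its screws and leave the other things on the bench where they are.

Things in the scene. Friction and masses are not known exactly. Their poses are not given: they have to be found in the camera images.
- caddy: Loose two-compartment aluminium screw tray, 0.36 to 0.59 kg, 76 x 170 x 99 mm (x, y, z), upright on the bench. Origin: centre of its underside; +x points to its back, +z up. Tray floor 9 mm above the underside, front wall 30 mm, side walls 30 to 50 mm high. Its back plate is 5 mm thick (x 33 to 38 mm), 96 mm high plus a 3 mm hem, and has two keyholes. On the thin middle partition sits a black carrying bar.
- caddy_handle (a point): Centre of the caddy's black carrying bar, 66 mm above its underside; axes as the caddy's. The bar is 20 mm wide (y), 24 mm high (z 54 to 78 mm) and 68 mm long (x -35 to +33 mm): grip it across y from above.
- caddy_entry (a point): On the rear face of the caddy's back plate, midway between the two keyholes' round entry holes, 44 mm above the underside; axes as the caddy's. The entry holes are 16 mm in diameter, centred 60 mm to either side (y).
- caddy_back (a point): On the rear face of the caddy's back plate, midway between the keyhole slots, where the stud axes lie when home: 62 mm above the underside, 18 mm above the entry hole centres; axes as the caddy's. From each entry hole a slot 8.5 mm wide runs straight up to a flat end at 65.5 mm.
- stand: Fixed grey steel bench stand: upright panel 270 mm wide (y), 8 mm thick, 160 mm high, on a foot 270 mm wide, 8 mm high, reaching 82 mm in front of the panel and 58 mm behind its front face. Origin on the bench under the middle of the panel's front face; +x points through the panel, away from the side where the caddy hangs; +y along the panel; +z up.
- stand_face (a point): Middle of the panel's front face, 125 mm above the bench, at the height of the stud axes; axes as the stand's. With the caddy hung home, caddy_back lies 0 to 4 mm in front of it (-x), at the same height. The two studs, 120 mm apart, sit on one rail clamped in slotted holes: as a pair they stand up to 12 mm off this middle, to either side (y), unmeasured; they do not shift in use.
- stud_tips (a point): Point between the outer ends of the studs if their rail were centred: 13.5 mm in front of the panel (-x), 125 mm above the bench; axes as the stand's. Each stud: a shank 7 mm in diameter, 7.5 mm long in front of the panel, then a round head 14 mm in diameter, 6 mm thick, flat, its outer rim bevelled by 0.5 mm. The back plate slides behind the heads only while it is less than 2.5 mm from the panel.
- button_mid (a point): Midway between the tips of two spring buttons in the panel, 25 mm to either side (y), 11 mm in diameter, 109 mm above the bench, 6.5 mm proud of the face. Each resists pushing back with 1.6 N at 1 mm, 4.0 N at 4 mm, 5.2 N at its stop (5.5 mm). They press the plate out against the stud heads; its friction there can keep the caddy from dropping home by itself.
- screw_left: loose M8 cap screw, 45 mm long, head 13 mm diameter, lying in the caddy's left compartment (+y); origin at its head's end, +z along it
- screw_right: loose M8 cap screw, 51 mm long, head 13 mm diameter, lying in the caddy's right compartment (-y); origin at its head's end, +z along it
- sanding_block: loose cork sanding block, 60 x 112 x 33 mm, lying on the bench; a bystander; origin: centre of its underside
- glue_bottle: loose white adhesive bottle, 51 mm diameter, 135 mm high, standing; a bystander; origin: centre of its underside
- tape_roll: loose cream paper tape roll, 110 mm diameter, 38 mm high, lying flat; a bystander; origin: centre of its underside

How it is judged:
By the outcome, as a careful person would: the job done as asked, in the order asked, and still so for the second after the job is handed in, with the robot touching nothing.
It also fails if it takes over 72 s, if anything falls off the work surface, if the arm or the gripper's body presses on something with over 40 N, if the wrist force passes 120 N, or if a joint passes its speed limit or range.

### The arm

A 7-joint arm with a two-finger parallel gripper is mounted at the origin on the work surface; the furniture and walls round the work are solid. World frame = base frame: x ahead of the robot, y to its left, z up, the work surface at z = 0. Lengths are in m, angles in rad, forces in N, time in s.
With the tool pointing down it reaches from about 0.425 to 0.925 m from the base axis. Payload 6.8 kg.
Tool frame: the origin (TCP) lies midway between the tips of the shut fingers; the grasp point (between the pads) lies 19 mm behind it (grip_point_offset is the z of the grasp point in the tool frame, in m); z points along the fingers, y is the line along which they close (so a half turn about z gives the same grasp; the last joint's range is limited). The gripper opens to 85 mm and grips with 20 to 120 N. Pads are 22 mm wide; open, the fingers measure 114 mm over their backs; the gripper's body (76 mm by 85 mm) begins 54 mm behind the grasp point. The pads swing forward as they close: fully open they stand 13 mm farther back than shut.
Start: joints at [-0.108, 0.477, 0.022, 1.555, -0.011, 1.109, -0.083], TCP at [0.675, 0, 0.231] pointing down, gripper open.
Joint ranges: [-2.96, 2.96], [-0.34, 2.1], [-1.41, 1.46], [0.24, 2.44], [-1.37, 4.51], [0.17, 1.92], [-2.96, 2.96]. Speed limits (rad/s): [2.39, 2.39, 3.14, 3.14, 3.14, 3.14, 3.14].

### API

Orientations are given as a rotation vector (axis times angle).
In Python, from bench import get_obs, grab_frame, calibration, hand_in, grip_point_offset gives the robot as it stands.
- The arm moves only by the shell command python3 -m pendant 'ROWS' [OPENING] [FORCE]. ROWS is a JSON object of lists of equal length, an entry for each row: "translation": the shift along the world's x, y, z in units of 25 mm (1.0 is 25 mm), a list of three; "delta_rot": the turn, a rotation vector about the world's x, y, z in units of 5 degrees (1.0 is 5 degrees), a list of three. In form: {"translation": [[dx, dy, dz], ...], "delta_rot": [[rx, ry, rz], ...]}. A call has 1 to 12 rows; each row is the pose to reach, as a shift and turn from the pose commanded when the call began; what a row does not reach only later rows make up. A row lasts 1/8 s, in which the tool goes at most 62.5 mm and 10.7 degrees, less where a joint would pass 70% of its speed; a pose out of reach is approached as far as the arm can. A call with a gripper value outside its range is refused whole. OPENING is the opening, from 0 (shut) to 1 (fully open), set as the call begins (- or left out, the last holds). The fingers move at their own pace and stop on an object; FORCE is the grip in N (left out, the last holds). Time passes only in rows, so rows that repeat a pose let the fingers close. It gives the time, the measured TCP pose, the force, the opening and the grip force at its end, in the units of the state.
- get_obs(): the state, without advancing time (a new reading comes with each control period).
- grab_frame(name): name is "scene" or "side" or "wrist"; returns (picture, depth): 384x512x3 uint8, red, green, blue; 384x512 float32, m along the optical axis (not along the pixel's ray), 0 where there is no reading.
- calibration(name): a dict with "K" (3x3 intrinsics, pixels), "k1" (the pictures are not rectified: a ray, as slopes to the right and down, at radius r is drawn at 1 + k1 r^2 times it, then the intrinsics apply), "rvec" (rotation vector, rad) and "tvec" (3), from world to camera coordinates, as OpenCV has them. Camera axes: x right, y down, z forward; pixel columns grow to the right and rows downward; lengths in m; the calibration is good to about 2 mm. A picture is of the moment at which its call begins: read the wrist's pose just before it. calibration takes no time and is no camera call; for the wrist camera it gives the pose at the moment of the call.
- hand_in(): hands the job in; it is judged then, once.
The state is a dict: "clock": time; "joints": joint angles; "qvel": joint speeds; "tau": joint torques, N m; "tcp_pos": TCP position; "orientation": TCP orientation; "contact_force": force on the tool from outside, world axes, zero at the start; "moment": the same for the moment, N m; "grip_width": finger opening in m; "gripper_force": force on a finger pad.
Only numpy, scipy, OpenCV 4.12 (cv2) and the standard library are available. Lean on these libraries where they do the work, as an engineer would, in place of code of your own. Each camera call takes 0.05 s, during which the arm holds its last target. There are 200 camera calls.

## Working session

There is one attempt and no reset: what is moved stays moved. The work goes in short steps, Python scripts to look and compute and a shell command to move; the robot and the scene stay as the last step left them, time stands still between calls to the robot, and variables do not carry over. Pictures are saved under pics/ and viewed, at most 10 in all, crops included, and the job is handed in when it is done.

```bash
mkdir -p pics; cat > h.py <<'E'
import numpy as np, cv2
from bench import *
def cam(n):
    c=calibration(n); K=np.array(c["K"],float); R=cv2.Rodrigues(np.array(c["rvec"],float))[0]
    return K,float(c["k1"]),R,np.array(c["tvec"],float)
def cloud(n,d,c=None):
    K,k1,R,t=c or cam(n)
    v,u=np.mgrid[:d.shape[0],:d.shape[1]]
    p=cv2.undistortPoints(np.stack([u,v],-1).reshape(-1,1,2).astype(float),K,np.array([k1,0,0,0,0.])).reshape(-1,2)
    P=np.c_[p,np.ones(len(p))]*d.reshape(-1,1)
    return ((P-t)@R).reshape(*d.shape,3)
def proj(n,X):
    K,k1,R,t=cam(n)
    return cv2.projectPoints(np.array(X,float).reshape(-1,1,3),cv2.Rodrigues(R)[0],t,K,np.array([k1,0,0,0,0.]))[0].reshape(-1,2)
E
python3 - <<'E'
from h import *
o=get_obs(); print(o["tcp_pos"],o["orientation"],o["contact_force"],grip_point_offset)
for n in ["scene","side"]:
    im,d=grab_frame(n); np.savez(f"{n}0.npz",im=im,d=d,P=cloud(n,d)); cv2.imwrite(f"pics/{n}0.png",im[...,::-1])
E
```

```text
[ 6.74391288e-01 -5.01349764e-06  2.30306191e-01] [-2.22051195 -2.22062428  0.00223925] [ 0.49272375 -0.21772331 -0.36520131] -0.0187
```

View pics/scene0.png

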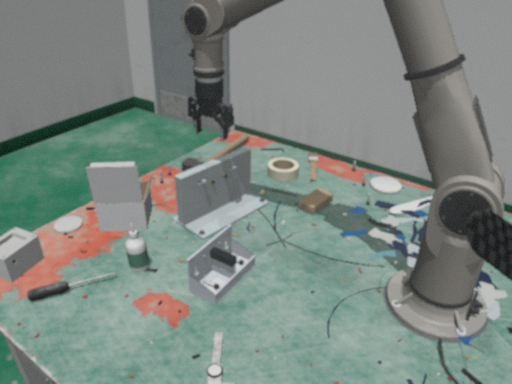

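View pics/side0.png

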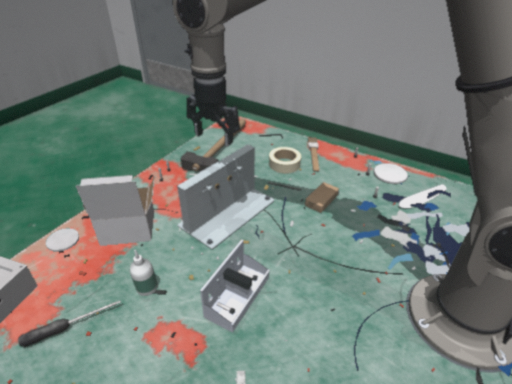

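The scene picture shows the caddy at about (222,265) with its bar at (223,257), the stand at (215,190) with studs facing the robot, the bottle at (137,248), the block at (316,200) and the tape at (283,168). The side view agrees, with the caddy at (237,285). Next I fit poses from depth.

```bash
python3 - <<'E'
from h import *
for n,boxes in [("scene",dict(cad=(185,225,258,300),stand=(172,145,270,236),plate=(178,155,250,215),bottle=(125,225,150,268),block=(298,188,334,212),tape=(265,155,300,182))),
          ("side",dict(cad=(200,240,272,328),stand=(176,145,275,245)))]:
    z=np.load(n+"0.npz"); P=z["P"]; im=z["im"]
    for k,(a,b,c,d) in boxes.items():
        Q=P[b:d,a:c].reshape(-1,3); C=im[b:d,a:c].reshape(-1,3).astype(int)
        m=(Q[:,2]>0.004)&(Q[:,2]<0.2)&(np.linalg.norm(Q,axis=1)<1.5); q=Q[m]
        print(n,k,len(q),"lo",np.percentile(q,2,axis=0).round(3),"hi",np.percentile(q,98,axis=0).round(3))
        if k in("cad","stand"):
            # vertical planes by RANSAC in xy
            w=q[q[:,2]>(0.012 if k=="cad" else 0.03)]; rng=np.random.default_rng(0)
            for it in range(3):
                best=(0,)
                for _ in range(600):
                    i,j=rng.choice(len(w),2,replace=False); t=w[j,:2]-w[i,:2]; L=np.linalg.norm(t)
                    if L<.02: continue
                    nn=np.array([t[1],-t[0]])/L; s=abs((w[:,:2]-w[i,:2])@nn)<.0025
                    if s.sum()>best[0]: best=(s.sum(),s)
                s=best[1]; e=w[s]; mu=e[:,:2].mean(0); U=np.linalg.svd(e[:,:2]-mu,full_matrices=False)[2]
                al=(e[:,:2]-mu)@U[0]; 
                print("  plane",s.sum(),"yaw dir",np.degrees(np.arctan2(U[0,1],U[0,0])).round(1),"ends",(mu+U[0]*np.percentile(al,1)).round(4),(mu+U[0]*np.percentile(al,99)).round(4),"z",np.percentile(e[:,2],[1,99]).round(3))
                w=w[~s]
            if k=="cad":
                dk=m&(C.max(1)<60)&(Q[:,2]>.04)&(Q[:,2]<.09); g=Q[dk]; print("  bar",len(g),np.median(g,axis=0).round(4),np.percentile(g,3,axis=0).round(4),np.percentile(g,97,axis=0).round(4))
E
```

```text
scene cad 3505 lo [0.417 0.062 0.005] hi [0.64  0.307 0.1  ]
  plane 994 yaw dir 93.6 ends [0.4974 0.1395] [0.4867 0.3074] z [0.014 0.101]
  plane 311 yaw dir -176.2 ends [0.489  0.2248] [0.4207 0.2203] z [0.013 0.082]
  plane 293 yaw dir -86.4 ends [0.4159 0.3036] [0.4263 0.1369] z [0.012 0.035]
  bar 138 [0.4511 0.2301 0.0716] [0.4245 0.2202 0.0625] [0.4823 0.2331 0.0799]
scene stand 6140 lo [ 0.498 -0.348  0.004] hi [0.884 0.138 0.161]
  plane 2243 yaw dir 81.7 ends [ 0.6431 -0.1419] [0.6813 0.1208] z [0.032 0.161]
  plane 314 yaw dir 81.4 ends [ 0.6459 -0.1428] [0.6859 0.1223] z [0.032 0.162]
  plane 200 yaw dir 171.2 ends [0.7098 0.1166] [0.4951 0.1497] z [0.032 0.161]
scene plate 4080 lo [ 0.599 -0.146  0.009] hi [0.89  0.12  0.161]
scene bottle 782 lo [0.631 0.199 0.006] hi [0.801 0.341 0.117]
scene block 614 lo [ 0.404 -0.286  0.004] hi [ 0.503 -0.154  0.036]
scene tape 700 lo [ 0.577 -0.408  0.004] hi [ 0.735 -0.268  0.044]
side cad 3544 lo [0.419 0.125 0.006] hi [0.608 0.308 0.099]
  plane 995 yaw dir -87.3 ends [0.4882 0.3088] [0.4961 0.1421] z [0.014 0.101]
  plane 287 yaw dir -177.0 ends [0.4894 0.225 ] [0.4211 0.2214] z [0.013 0.08 ]
  plane 268 yaw dir -177.1 ends [0.4926 0.3083] [0.4169 0.3045] z [0.012 0.083]
  bar 269 [0.4535 0.2287 0.0769] [0.4245 0.2172 0.0639] [0.4842 0.2334 0.0801]
side stand 6445 lo [ 0.576 -0.256  0.005] hi [0.887 0.123 0.161]
  plane 2514 yaw dir 81.6 ends [ 0.6423 -0.1384] [0.6811 0.1234] z [0.031 0.161]
  plane 243 yaw dir 173.6 ends [0.7096 0.1196] [0.4965 0.1436] z [0.034 0.161]
  plane 145 yaw dir 81.6 ends [ 0.6482 -0.1374] [0.6854 0.116 ] z [0.075 0.162]
```

```bash
python3 - <<'E'
from h import *
c=cam("wrist"); im,d=grab_frame("wrist"); P=cloud("wrist",d,c)
R,t=c[2],c[3]; print("cam pos",(-R.T@t).round(3),"fwd",R[2].round(2),"right",R[0].round(2))
np.savez("w0.npz",im=im,P=P); cv2.imwrite("pics/w0.png",im[...,::-1])
a=np.radians(-8.35); S=np.array([[np.cos(a),np.sin(a)],[-np.sin(a),np.cos(a)]]); o=np.array([.662,-.009])
print("joints",np.round(get_obs()["joints"],2))
for n in ["scene","side","w"]:
    z=np.load(n+"0.npz"); Q=z["P"].reshape(-1,3); L=np.c_[(Q[:,:2]-o)@S.T,Q[:,2]]
    pan=L[(abs(L[:,0])<.006)&(abs(L[:,1])<.13)&(L[:,2]>.06)&(L[:,2]<.155)]
    if len(pan)>50: print(n,"panel x",np.median(pan[:,0]).round(4),"slope deg",np.degrees(np.polyfit(pan[:,1],pan[:,0],1)[0]).round(2))
    top=L[(abs(L[:,2]-.16)<.006)&(abs(L[:,0])<.03)&(abs(L[:,1])<.2)]
    if len(top)>20: print(n,"top edge",np.percentile(top,[1,50,99],axis=0).round(4).tolist())
    for s in(-1,1):
        m=(L[:,0]>-.018)&(L[:,0]<-.006)&(abs(L[:,1]-s*.06)<.025)&(abs(L[:,2]-.125)<.014)
        q=L[m]; 
        if len(q): print(n,s,len(q),"lo",np.percentile(q,5,axis=0).round(4),"med",np.median(q,axis=0).round(4),"hi",np.percentile(q,95,axis=0).round(4))
E
```

```text
cam pos [0.675 0.067 0.372] fwd [-0.   -0.26 -0.96] right [ 1.  0. -0.]
joints [-0.11  0.48  0.02  1.56 -0.01  1.11 -0.08]
scene panel x 0.0005 slope deg 0.03
scene top edge [[-0.003, -0.1332, 0.1543], [0.0084, 0.0159, 0.16], [0.0277, 0.1321, 0.1627]]
scene -1 17 lo [-0.0152 -0.0672  0.1249] med [-0.0118 -0.0604  0.1293] hi [-0.0086 -0.0557  0.1356]
scene 1 18 lo [-0.0134  0.0544  0.1235] med [-0.012   0.0587  0.1281] hi [-0.0075  0.0638  0.1339]
side panel x -0.0005 slope deg 0.06
side top edge [[-0.0024, -0.1323, 0.1545], [0.0102, 0.0201, 0.1597], [0.0269, 0.1339, 0.1623]]
side -1 18 lo [-0.0152 -0.0648  0.1205] med [-0.0128 -0.0594  0.1271] hi [-0.0076 -0.0551  0.131 ]
side 1 22 lo [-0.0148  0.0553  0.1199] med [-0.013   0.06    0.1269] hi [-0.0084  0.0653  0.1323]
w panel x -0.0039 slope deg 0.09
w top edge [[-0.001, -0.0962, 0.1571], [0.0126, 0.0404, 0.1587], [0.0264, 0.1309, 0.1603]]
w -1 94 lo [-0.0136 -0.0667  0.1231] med [-0.0105 -0.0598  0.1284] hi [-0.0068 -0.0559  0.1308]
w 1 135 lo [-0.0143  0.0516  0.1244] med [-0.011   0.0579  0.1288] hi [-0.0067  0.0635  0.1311]
```

View pics/w0.png

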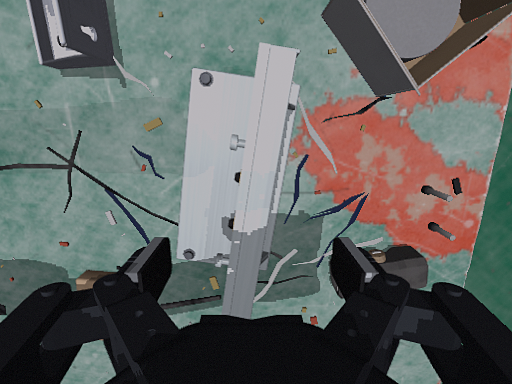

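The wrist picture shows the stand from above, with its studs at about (237,142) and (228,262) and the buttons between them. Depth puts the stud pair about 1 mm off the stand's middle. I'll take the grasp with the wrist turned -87°, so the wrist camera later looks into the gap between plate and studs. First move: above the caddy.

```bash
python3 -m pendant '{"translation":[[-1.8,1.8,0],[-3.6,3.6,0],[-5.4,5.4,0],[-7.1,7.1,0],[-8.85,8.9,0],[-8.85,8.9,-1],[-8.85,8.9,-2],[-8.85,8.9,-3],[-8.85,8.9,-3],[-8.85,8.9,-3]],"delta_rot":[[0,0,-2],[0,0,-4],[0,0,-6],[0,0,-8],[0,0,-10],[0,0,-12],[0,0,-14],[0,0,-16],[0,0,-17.4],[0,0,-17.4]]}' 1 100
python3 - <<'E'
from h import *
o=get_obs(); print(o["tcp_pos"].round(4) if hasattr(o["tcp_pos"],"round") else o["tcp_pos"],o["orientation"],np.round(o["joints"],2))
R=cv2.Rodrigues(np.array(o["orientation"],float))[0]; print("tool y yaw",np.degrees(np.arctan2(R[1,1],R[0,1])))
c=cam("wrist"); im,d=grab_frame("wrist"); P=cloud("wrist",d,c); np.savez("w1.npz",im=im,P=P); cv2.imwrite("pics/w1.png",im[...,::-1])
E
```

```text
clock: 1.4
tcp_pos: [0.4535, 0.2225, 0.156]
orientation: [3.14, 0.084, -0.001]
contact_force: [0.3, 1.1, -0.5]
grip_width: 0.0852
gripper_force: 0.0
[0.4535 0.2225 0.156 ] [ 3.13983272e+00  8.43060192e-02 -9.48572880e-04] [-0.7   0.29  0.15  2.04 -0.06  0.82 -2.04]
tool y yaw -86.92388972777653
```

View pics/w1.png

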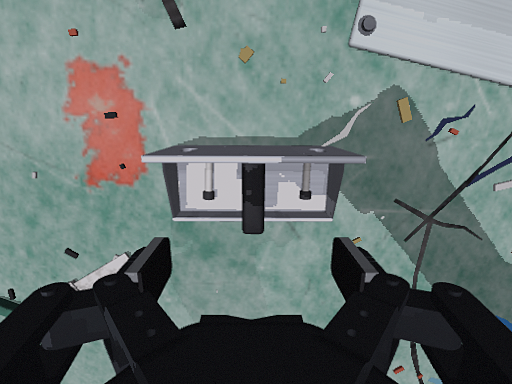

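The caddy is below, with its bar from (253,163) to (253,233), one screw in each compartment and the plate's top edge at row 158. Refining the bar and yaw.

```bash
python3 - <<'E'
from h import *
z=np.load("w1.npz"); P=z["P"]; im=z["im"].astype(int)
Q=P[150:245,235:275]; m=(im[150:245,235:275].max(-1)<55)&(Q[...,2]>.07)&(Q[...,2]<.085); q=Q[m]
print("bar top",len(q),np.percentile(q,[2,50,98],axis=0).round(4).tolist())
mu=q[:,:2].mean(0); U=np.linalg.svd(q[:,:2]-mu,full_matrices=False)[2][0]; print("bar dir",np.degrees(np.arctan(U[1]/U[0])),mu)
r=cv2.minAreaRect(q[:,:2].astype(np.float32)*1000); print(r)
Q=P[135:235,130:380].reshape(-1,3); q=Q[(Q[:,2]>.092)&(Q[:,2]<.106)]
print("plate top",len(q),cv2.minAreaRect(q[:,:2].astype(np.float32)*1000),np.percentile(q,[1,50,99],axis=0).round(4).tolist())
E
```

```text
bar top 1452 [[0.4268, 0.2114, 0.0737], [0.4577, 0.2204, 0.0764], [0.4866, 0.2304, 0.0778]]
bar dir 2.4125513276717863 [0.45711918 0.22056878]
((456.3413391113281, 220.65126037597656), (62.26974868774414, 18.842435836791992), 2.5750539302825928)
plate top 1710 ((494.2098388671875, 222.3785400390625), (5.6969685554504395, 170.21107482910156), 2.971545696258545) [[0.4882, 0.1407, 0.0937], [0.4943, 0.2255, 0.0968], [0.5002, 0.3046, 0.0985]]
```

```bash
python3 -m pendant '{"translation":[[0.14,-0.08,-1.2],[0.14,-0.08,-2.6],[0.14,-0.08,-3.8],[0.14,-0.08,-4.36],[0.14,-0.08,-4.36]],"delta_rot":[[0,0,0],[0,0,0],[0,0,0],[0,0,0],[0,0,0]]}' 1 100 && python3 -m pendant '{"translation":[[0,0,0],[0,0,0],[0,0,0],[0,0,0],[0,0,0],[0,0,0]],"delta_rot":[[0,0,0],[0,0,0],[0,0,0],[0,0,0],[0,0,0],[0,0,0]]}' 0 100
```

```text
clock: 2.08
tcp_pos: [0.4571, 0.2203, 0.047]
orientation: [3.14, 0.084, -0.002]
contact_force: [0.8, 0.4, -0.3]
grip_width: 0.0852
gripper_force: 0.0
clock: 2.82
tcp_pos: [0.4576, 0.2208, 0.048]
orientation: [-3.14, -0.082, -0.001]
contact_force: [-1.9, -0.3, 5.9]
grip_width: 0.0182
gripper_force: 98.0
```

```bash
python3 -m pendant '{"translation":[[0,0,0.2],[0,0,0.6],[0,0,1.2],[0,0,1.8],[0,0,2.4],[0,0,3],[0,0,3.5],[0,0,3.8],[0,0,4],[0,0,4]],"delta_rot":[[0,0,0],[0,0,0],[0,0,0],[0,0,0],[0,0,0],[0,0,0],[0,0,0],[0,0,0],[0,0,0],[0,0,0]]}'
python3 - <<'E'
from h import *
print(np.round(get_obs()["joints"],2), get_obs()["contact_force"],get_obs()["moment"])
for n in ["scene","side"]:
    P=np.load(n+"0.npz")["P"]
    for k,(a,b,c,d) in dict(bottle=(128,228,146,262)).items():
        q=P[b:d,a:c].reshape(-1,3); q=q[(q[:,2]>.03)&(q[:,2]<.12)]; print(n,np.percentile(q,[5,50,95],axis=0).round(3).tolist())
E
```

```text
clock: 4.08
tcp_pos: [0.4573, 0.2205, 0.1474]
orientation: [-3.14, -0.082, -0.0]
contact_force: [-0.9, 0.5, -4.4]
grip_width: 0.0188
gripper_force: 97.9
[-0.7   0.31  0.15  2.04 -0.06  0.8  -2.03] [-0.87214215  0.47957373 -4.37752157] [-0.01845429  0.09269364 -0.06440878]
scene [[0.632, 0.305, 0.038], [0.644, 0.325, 0.074], [0.659, 0.34, 0.11]]
side [[0.649, 0.203, 0.032], [0.772, 0.224, 0.048], [0.796, 0.324, 0.113]]
```

```bash
python3 -m pendant '{"translation":[[0.1,-0.2,0],[0.3,-0.7,0],[0.7,-1.5,0],[1.2,-2.6,0],[1.9,-3.8,0],[2.7,-5,0],[3.5,-6.2,0],[4.2,-7.2,0],[4.8,-8,0],[5.2,-8.5,0],[5.4,-8.75,0],[5.49,-8.82,0]],"delta_rot":[[0,0,0],[0,0,-0.2],[0,0,-0.4],[0,0,-0.6],[0,0,-0.9],[0,0,-1.2],[0,0,-1.5],[0,0,-1.75],[0,0,-1.95],[0,0,-2.1],[0,0,-2.2],[0,0,-2.27]]}' && python3 -m pendant '{"translation":[[0,0,-0.25],[0,0,-0.55],[0,0,-0.74],[0,0,-0.74]],"delta_rot":[[0,0,0],[0,0,0],[0,0,0],[0,0,0]]}'
python3 - <<'E'
from h import *
o=get_obs(); print(np.round(o["joints"],2),np.round(o["tcp_pos"],4),o["moment"])
R=cv2.Rodrigues(np.array(o["orientation"],float))[0]; print("tool x yaw",np.degrees(np.arctan2(R[1,0],R[0,0])), R[:,2])
c=cam("wrist"); im,d=grab_frame("wrist"); P=cloud("wrist",d,c); np.savez("w2.npz",im=im,P=P); cv2.imwrite("pics/w2.png",im[...,::-1])
E
```

```text
clock: 5.58
tcp_pos: [0.5945, 0.0003, 0.1471]
orientation: [-3.133, 0.229, 0.001]
contact_force: [0.3, 0.2, -4.8]
grip_width: 0.0187
gripper_force: 98.0
clock: 6.08
tcp_pos: [0.594, 0.0003, 0.1281]
orientation: [3.133, -0.228, -0.002]
contact_force: [0.8, -0.9, -4.3]
grip_width: 0.0184
gripper_force: 98.0
[-0.31  0.47  0.26  1.86 -0.16  0.83 -1.68] [5.940e-01 3.000e-04 1.281e-01] [ 0.01447574  0.02433068 -0.00372341]
tool x yaw -8.326388791620321 [-1.28649185e-03 -7.91278923e-05 -9.99999169e-01]
```

View pics/w2.png

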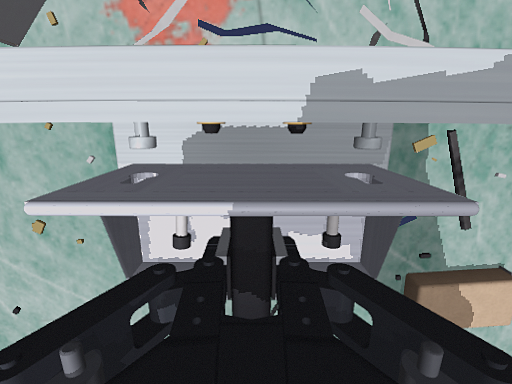

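The picture shows the stud heads at (143,141) and (367,141), the buttons at (211,127) and (297,127), and the keyholes in the plate at (141,178) and (361,178). The plate top runs from column 25 to 478 at row 208. Now I measure the relative lateral offset, gap and yaw in one frame.

```bash
cat > rel.py <<'E'
from h import *
def rel(f,tcp,yaw=-8.33):
    z=np.load(f); P=z["P"]; a=np.radians(yaw); S=np.array([[np.cos(a),np.sin(a)],[-np.sin(a),np.cos(a)]])
    L=P.copy(); L[...,:2]=(P[...,:2]-np.array(tcp)[:2])@S.T   # tool-yaw frame about the TCP
    Q=L.reshape(-1,3); U=np.tile(np.arange(512),384); V=np.repeat(np.arange(384),512)
    return L,Q,U,V,z["im"]
E
python3 - <<'E'
from rel import *
L,Q,U,V,im=rel("w2.npz",[.594,.0003])
# plate hem top
m=(V>195)&(V<220)&(Q[:,2]>.17)&(Q[:,2]<.19); q=Q[m]; r=cv2.minAreaRect(q[:,:2].astype(np.float32)*1000); print("plate top",len(q),r,np.percentile(q,[1,50,99],axis=0).round(4).tolist())
# plate lateral mid by height bands on rear face
m=(V>160)&(V<205)&(Q[:,0]>.025)&(Q[:,0]<.05)&(Q[:,2]>.08)
for z0 in (.09,.11,.13,.15,.165): 
    q=Q[m&(abs(Q[:,2]-z0)<.006)]
    if len(q)>5: print(z0,len(q),"x",np.median(q[:,0]).round(4),"y",q[:,1].min().round(4),q[:,1].max().round(4))
for u0 in (143,368):
    m=(abs(U-u0)<20)&(V>125)&(V<155)&(abs(Q[:,2]-.127)<.012); q=Q[m]; print("stud",len(q),np.percentile(q,[2,50,98],axis=0).round(4).tolist())
    h=q[q[:,0]<np.percentile(q[:,0],2)+.006]; print("  head y",h[:,1].min().round(4),h[:,1].max().round(4),"x",h[:,0].min().round(4),"top z",np.percentile(h[:,2],98).round(4))
# panel yaw: top front edge
m=(V<125)&(V>60)&(abs(Q[:,2]-.16)<.005)
q=Q[m]; 
ys=np.linspace(-.1,.1,21); e=[q[abs(q[:,1]-y)<.004,0].min() if (abs(q[:,1]-y)<.004).any() else np.nan for y in ys]; e=np.array(e); k=~np.isnan(e); print("panel front edge",np.round(e,4),"yaw err deg",np.degrees(np.polyfit(ys[k],e[k],1)[0]).round(2))
g=im.mean(-1)
for a,b in((115,170),(335,390)): print(im[141,a:b].mean(-1).astype(int).tolist()); print(im[177,a:b].mean(-1).astype(int).tolist())
E
```

```text
plate top 7842 ((36.864498138427734, -0.300811767578125), (6.020429611206055, 170.68983459472656), 0.04017721116542816) [[0.0342, -0.0822, 0.1702], [0.0378, 0.0004, 0.1767], [0.0395, 0.0815, 0.1785]]
0.09 659 x 0.039 y -0.0856 0.0852
0.11 1118 x 0.039 y -0.0852 0.0849
0.13 1287 x 0.039 y -0.0857 0.0841
0.15 2210 x 0.0391 y -0.0859 0.0855
0.165 3255 x 0.0391 y -0.0858 0.085
stud 489 [[0.0544, 0.0506, 0.1233], [0.0588, 0.0558, 0.1281], [0.0653, 0.0629, 0.1312]]
  head y 0.0503 0.0638 x 0.0543 top z 0.1313
stud 500 [[0.0544, -0.0679, 0.1218], [0.0586, -0.0604, 0.1278], [0.0654, -0.0555, 0.131]]
  head y -0.069 -0.055 x 0.054 top z 0.1312
panel front edge [0.0674 0.0674 0.0676 0.0675 0.0675 0.0674 0.0674 0.0677 0.0677 0.0677
 0.0677 0.0677 0.0677 0.0677 0.0673 0.0678 0.0678 0.0679 0.0679 0.0677
 0.0677] yaw err deg 0.1
[193, 205, 205, 204, 204, 204, 204, 204, 204, 204, 204, 205, 208, 191, 170, 189, 203, 203, 206, 207, 210, 213, 215, 214, 213, 213, 211, 209, 202, 196, 189, 184, 174, 168, 158, 149, 139, 126, 107, 85, 68, 145, 223, 211, 209, 209, 209, 210, 210, 209, 210, 210, 210, 210, 210]
[88, 89, 88, 90, 90, 90, 89, 88, 87, 86, 88, 85, 90, 89, 81, 80, 94, 90, 103, 117, 118, 145, 151, 146, 148, 149, 159, 164, 164, 168, 176, 155, 156, 148, 142, 114, 112, 93, 91, 88, 75, 80, 83, 85, 86, 88, 87, 89, 88, 89, 89, 89, 89, 90, 89]
[133, 132, 134, 133, 133, 134, 133, 134, 133, 133, 133, 132, 134, 133, 133, 134, 134, 137, 123, 52, 69, 81, 90, 101, 106, 111, 117, 123, 128, 132, 137, 141, 143, 147, 149, 152, 153, 154, 153, 152, 150, 149, 146, 145, 140, 124, 121, 129, 133, 132, 133, 133, 131, 141, 151]
[90, 91, 89, 91, 91, 90, 91, 91, 90, 91, 88, 86, 90, 97, 104, 108, 116, 131, 136, 157, 178, 176, 187, 165, 163, 165, 164, 151, 152, 152, 153, 124, 123, 125, 110, 91, 96, 78, 74, 86, 91, 89, 90, 89, 89, 89, 90, 89, 89, 89, 89, 90, 89, 90, 89]
```

Studs sit 2.2 mm to -y of the plate's middle, yaw agrees to 0.1°, and the plate needs about 0.9 mm of lift. I'll correct and close to about 2 mm from the stud tips, then check again.

```bash
python3 -m pendant '{"translation":[[0,-0.088,0.036],[0.15,-0.11,0.036],[0.35,-0.14,0.036],[0.5,-0.163,0.036],[0.5,-0.163,0.036],[0.5,-0.163,0.036]],"delta_rot":[[0,0,0],[0,0,0],[0,0,0],[0,0,0],[0,0,0],[0,0,0]]}'
python3 - <<'E'
from h import *
o=get_obs(); print(np.round(o["tcp_pos"],4),np.round(o["contact_force"],2))
c=cam("wrist"); im,d=grab_frame("wrist"); P=cloud("wrist",d,c); np.savez("w3.npz",im=im,P=P); cv2.imwrite("pics/w3.png",cv2.resize(im[90:220,90:420,::-1],None,fx=2.4,fy=2.4))
from rel import *
L,Q,U,V,im=rel("w3.npz",o["tcp_pos"])
m=(V>160)&(V<205)&(Q[:,0]>.025)&(Q[:,0]<.045)&(Q[:,2]>.08)
for z0 in (.11,.15,.165): 
    q=Q[m&(abs(Q[:,2]-z0)<.006)]; print(z0,len(q),"x",np.median(q[:,0]).round(4),"y",q[:,1].min().round(4),q[:,1].max().round(4))
q=Q[(V>190)&(V<225)&(Q[:,2]>.17)&(Q[:,2]<.19)]; print("top z",np.percentile(q[:,2],[50,99]))
for s in(1,-1):
    q=Q[(abs(Q[:,1]-s*.06)<.02)&(abs(Q[:,2]-.127)<.006)&(Q[:,0]>.041)&(Q[:,0]<.0475)]; print("head",len(q),"y",q[:,1].min().round(4),q[:,1].max().round(4),"x",q[:,0].min().round(4),"z",np.percentile(q[:,2],98).round(4))
E
```

```text
clock: 6.88
tcp_pos: [0.6069, -0.0041, 0.1296]
orientation: [3.133, -0.229, -0.001]
contact_force: [-0.5, -0.5, -5.0]
grip_width: 0.0186
gripper_force: 98.0
[ 0.6069 -0.0041  0.1296] [-0.49 -0.51 -4.96]
0.11 838 x 0.039 y -0.0854 0.0851
0.15 2152 x 0.0391 y -0.0859 0.0853
0.165 3110 x 0.039 y -0.0862 0.0855
top z [0.17803888 0.17987502]
head 345 y 0.0526 0.0665 x 0.041 z 0.1316
head 340 y -0.0674 -0.0525 x 0.041 z 0.1313
```

View pics/w3.png

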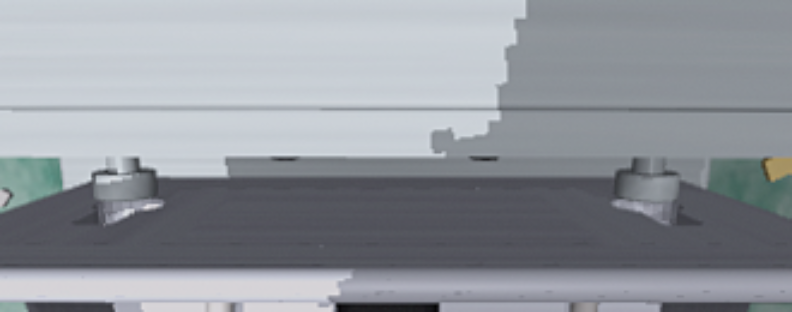

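The crop shows both heads right in front of their entry holes, at (127,190) and (647,190) in the crop. The numbers agree: lateral error is about 0 and the height is about 0.4 mm high. I'll ease in by 6 mm and watch the force.

```bash
python3 -m pendant '{"translation":[[0,0,-0.015],[0.059,-0.009,-0.015],[0.119,-0.017,-0.015],[0.178,-0.026,-0.015],[0.237,-0.035,-0.015],[0.237,-0.035,-0.015],[0.237,-0.035,-0.015]],"delta_rot":[[0,0,0],[0,0,0],[0,0,0],[0,0,0],[0,0,0],[0,0,0],[0,0,0]]}'; python3 -c "
from h import *
o=get_obs();print(o['contact_force'],o['moment'])"
```

```text
clock: 7.8
tcp_pos: [0.6129, -0.0049, 0.1293]
orientation: [3.133, -0.229, -0.0]
contact_force: [0.5, 1.0, -4.8]
grip_width: 0.0188
gripper_force: 98.0
[ 0.4553956   0.99256407 -4.79644878] [ 0.03952563  0.08426151 -0.01795651]
```

No contact, so the heads are in the holes. Next, press on against the buttons in steps.

```bash
python3 -m pendant '{"translation":[[0.06,-0.009,0],[0.119,-0.017,0],[0.178,-0.026,0],[0.2,-0.029,0],[0.2,-0.029,0],[0.2,-0.029,0]],"delta_rot":[[0,0,0],[0,0,0],[0,0,0],[0,0,0],[0,0,0],[0,0,0]]}';  python3 -m pendant '{"translation":[[0.03,-0.004,0],[0.06,-0.009,0],[0.09,-0.013,0],[0.11,-0.016,0],[0.11,-0.016,0],[0.11,-0.016,0]],"delta_rot":[[0,0,0],[0,0,0],[0,0,0],[0,0,0],[0,0,0],[0,0,0]]}'; python3 -c "
from h import *
o=get_obs();print(o['tcp_pos'],o['contact_force'],o['moment'])"
```

```text
clock: 8.55
tcp_pos: [0.6174, -0.0056, 0.1291]
orientation: [3.133, -0.229, -0.002]
contact_force: [-3.7, -0.1, -2.4]
grip_width: 0.0183
gripper_force: 98.2
clock: 9.3
tcp_pos: [0.6194, -0.0059, 0.1291]
orientation: [-3.133, 0.229, 0.004]
contact_force: [-8.1, 1.7, -0.6]
grip_width: 0.0188
gripper_force: 98.6
[ 0.61944968 -0.00587069  0.12912162] [-8.11477629  1.70219555 -0.61579617] [0.23585393 1.73037032 0.04449285]
```

```bash
python3 -m pendant '{"translation":[[0.03,-0.004,0],[0.06,-0.009,0],[0.09,-0.013,0],[0.09,-0.013,0],[0.09,-0.013,0]],"delta_rot":[[0,0,0],[0,0,0],[0,0,0],[0,0,0],[0,0,0]]}'; python3 - <<'E'
from h import *
o=get_obs(); print(o['tcp_pos'],o['contact_force'],o['moment'])
c=cam("wrist"); im,d=grab_frame("wrist"); P=cloud("wrist",d,c); np.savez("w4.npz",im=im,P=P); cv2.imwrite("pics/w4.png",cv2.resize(im[90:220,90:420,::-1],None,fx=2.4,fy=2.4))
from rel import *
L,Q,U,V,im=rel("w4.npz",o["tcp_pos"])
m=(V>140)&(V<205)&(Q[:,0]>.025)&(Q[:,0]<.045)&(Q[:,2]>.08)
for z0 in (.15,.165): 
    q=Q[m&(abs(Q[:,2]-z0)<.006)]; print(z0,len(q),"x",np.median(q[:,0]).round(4),"y",q[:,1].min().round(4),q[:,1].max().round(4))
q=Q[(V>190)&(V<225)&(Q[:,2]>.17)&(Q[:,2]<.19)]; print("top z",np.percentile(q[:,2],[50,99]))
m=(V<205)&(V>30)&(abs(Q[:,2]-.16)<.004)&(Q[:,0]>.03)&(abs(Q[:,1])<.1); print("panel front", np.percentile(Q[m,0],[.5,1,2,5]).round(4))
E
```

```text
clock: 9.93
tcp_pos: [0.6209, -0.0061, 0.1289]
orientation: [-3.133, 0.229, 0.007]
contact_force: [-10.3, 0.6, 1.1]
grip_width: 0.0185
gripper_force: 98.7
[ 0.62085986 -0.00614329  0.12892582] [-10.34690052   0.57773598   1.10718777] [0.32317921 2.18373124 0.02864517]
0.15 164 x 0.039 y -0.085 0.0846
0.165 4873 x 0.0393 y -0.1126 0.1079
top z [0.17716728 0.17897663]
panel front [0.039  0.039  0.0391 0.0394]
```

View pics/w4.png

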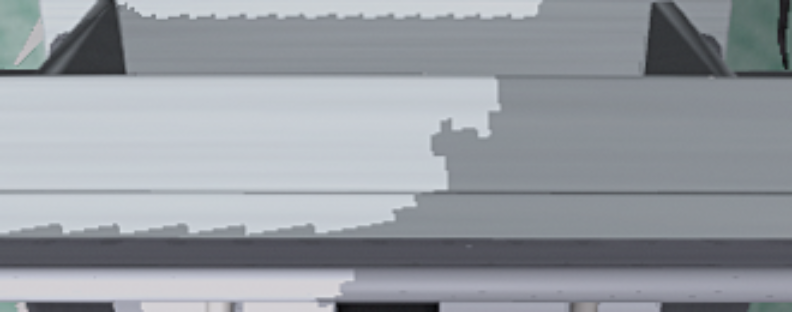

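The plate is flush against the panel, with a gap of about 1.4 mm and 10 N on the buttons. The heads are through, so I'll slide down in steps.

```bash
python3 -m pendant '{"translation":[[0,0,-0.05],[0,0,-0.1],[0,0,-0.15],[0,0,-0.2],[0,0,-0.24],[0,0,-0.24]],"delta_rot":[[0,0,0],[0,0,0],[0,0,0],[0,0,0],[0,0,0],[0,0,0]]}'; python3 -c "
from h import *
o=get_obs();print(o['tcp_pos'],o['contact_force'],o['moment'])"
```

```text
clock: 10.72
tcp_pos: [0.6208, -0.0061, 0.1228]
orientation: [-3.133, 0.229, 0.007]
contact_force: [-9.4, 1.3, -0.8]
grip_width: 0.0188
gripper_force: 98.6
[ 0.62077825 -0.00609973  0.12275964] [-9.4074457   1.32332455 -0.81344839] [0.34153962 2.15373789 0.02173685]
```

```bash
python3 -m pendant '{"translation":[[0,0,-0.06],[0,0,-0.12],[0,0,-0.18],[0,0,-0.24],[0,0,-0.3],[0,0,-0.36],[0,0,-0.36]],"delta_rot":[[0,0,0],[0,0,0],[0,0,0],[0,0,0],[0,0,0],[0,0,0],[0,0,0]]}'; python3 -m pendant '{"translation":[[0,0,-0.03],[0,0,-0.06],[0,0,-0.09],[0,0,-0.12],[0,0,-0.12],[0,0,-0.12]],"delta_rot":[[0,0,0],[0,0,0],[0,0,0],[0,0,0],[0,0,0],[0,0,0]]}';python3 -c "
from h import *
o=get_obs();print(o['tcp_pos'],o['contact_force'],o['moment'])"
```

```text
clock: 11.6
tcp_pos: [0.6207, -0.0061, 0.1137]
orientation: [-3.133, 0.228, 0.007]
contact_force: [-9.3, 0.9, 0.7]
grip_width: 0.0184
gripper_force: 98.6
clock: 12.35
tcp_pos: [0.6209, -0.0061, 0.1111]
orientation: [-3.133, 0.229, 0.007]
contact_force: [-10.0, 1.9, 3.4]
grip_width: 0.0186
gripper_force: 99.2
[ 0.62086772 -0.00609644  0.11114705] [-10.02521751   1.88828394   3.44314989] [0.24724918 2.20085507 0.03258492]
```

```bash
python3 -m pendant '{"translation":[[0,0,-0.02],[0,0,-0.04],[0,0,-0.04],[0,0,-0.04]],"delta_rot":[[0,0,0],[0,0,0],[0,0,0],[0,0,0]]}'; python3 -m pendant '{"translation":[[0,0,-0.02],[0,0,-0.04],[0,0,-0.04],[0,0,-0.04]],"delta_rot":[[0,0,0],[0,0,0],[0,0,0],[0,0,0]]}'
```

```text
clock: 12.85
tcp_pos: [0.621, -0.0061, 0.1109]
orientation: [-3.133, 0.229, 0.006]
contact_force: [-13.5, 2.6, 8.3]
grip_width: 0.0185
gripper_force: 99.9
clock: 13.35
tcp_pos: [0.621, -0.0061, 0.1106]
orientation: [-3.132, 0.229, 0.006]
contact_force: [-17.1, 1.1, 14.8]
grip_width: 0.0188
gripper_force: 100.8
```

Firm stop at 18.2 mm of travel, matching the home height (underside at 0.0627). I'll ease the down force, then the press, before opening.

```bash
python3 -m pendant '{"translation":[[0,0,0.03],[0,0,0.05],[0,0,0.05],[-0.03,0.004,0.05],[-0.06,0.009,0.05],[-0.06,0.009,0.05],[-0.06,0.009,0.05]],"delta_rot":[[0,0,0],[0,0,0],[0,0,0],[0,0,0],[0,0,0],[0,0,0],[0,0,0]]}'; python3 -m pendant '{"translation":[[-0.02,0.003,0],[-0.04,0.006,0],[-0.04,0.006,0],[-0.04,0.006,0]],"delta_rot":[[0,0,0],[0,0,0],[0,0,0],[0,0,0]]}'
```

```text
clock: 14.22
tcp_pos: [0.6208, -0.0061, 0.1109]
orientation: [-3.133, 0.229, 0.002]
contact_force: [-7.6, 0.6, 1.8]
grip_width: 0.0182
gripper_force: 99.1
clock: 14.72
tcp_pos: [0.6203, -0.006, 0.1109]
orientation: [-3.133, 0.229, 0.0]
contact_force: [-6.2, 1.4, -0.1]
grip_width: 0.0186
gripper_force: 98.7
```

```bash
python3 -m pendant '{"translation":[[-0.02,0.003,-0.01],[-0.04,0.006,-0.02],[-0.06,0.009,-0.02],[-0.06,0.009,-0.02],[-0.06,0.009,-0.02]],"delta_rot":[[0,0,0],[0,0,0],[0,0,0],[0,0,0],[0,0,0]]}'; python3 -c "
from h import *
o=get_obs();print(o['tcp_pos'],o['contact_force'])
for n in ['scene','side']:
    im,d=grab_frame(n); np.savez(n+'1.npz',im=im,P=cloud(n,d))"
```

```text
clock: 15.35
tcp_pos: [0.6197, -0.0059, 0.1107]
orientation: [-3.133, 0.229, -0.003]
contact_force: [-3.7, -0.2, 5.8]
grip_width: 0.0185
gripper_force: 99.0
[ 0.61967114 -0.00588207  0.11071002] [-3.67766599 -0.19157413  5.79363924]
```

```bash
python3 -m pendant '{"translation":[[0,0,0],[0,0,0],[0,0,0],[0,0,0],[0,0,0]],"delta_rot":[[0,0,0],[0,0,0],[0,0,0],[0,0,0],[0,0,0]]}' 0.6; python3 -m pendant '{"translation":[[0,0,0.3],[0,0,0.9],[0,0,1.8],[0,0,2.8],[-0.3,0,3.8],[-1,0.1,4.6],[-1.5,0.1,5],[-1.5,0.1,5]],"delta_rot":[[0,0,0],[0,0,0],[0,0,0],[0,0,0],[0,0,0],[0,0,0],[0,0,0],[0,0,0]]}'
python3 - <<'E'
from h import *
o=get_obs(); print(o['contact_force'])
c=cam("wrist"); im,d=grab_frame("wrist"); P=cloud("wrist",d,c); np.savez("w5.npz",im=im,P=P)
im2,d2=grab_frame("side"); np.savez("side2.npz",im=im2,P=cloud("side",d2))
a=cv2.resize(im[...,::-1],(400,300)); b=cv2.resize(im2[100:300,120:387,::-1],(400,300)); cv2.imwrite("pics/w5.png",np.hstack([a,b]))
from rel import *
L,Q,U,V,_=rel("w5.npz",[.662,-.0095])
for z0,z1,nm in((.157,.168,"z~.16"),(.12,.15,"mid")):
    q=Q[(Q[:,2]>z0)&(Q[:,2]<z1)&(abs(Q[:,1])<.15)&(Q[:,0]<.02)&(Q[:,0]>-.09)]; print(nm,len(q),np.percentile(q,[1,50,99],axis=0).round(4).tolist())
bar=Q[(Q[:,2]>.132)&(Q[:,2]<.147)&(abs(Q[:,1])<.012)&(Q[:,0]<-.008)&(Q[:,0]>-.08)]; print("bar top (exp z .141)",len(bar),np.median(bar,axis=0).round(4))
for s in(1,-1):
    q=Q[(abs(Q[:,1]-s*.06)<.02)&(Q[:,2]>.155)&(Q[:,2]<.168)&(Q[:,0]<-.0005)&(Q[:,0]>-.01)]; print("plate top side",s,len(q),np.percentile(q[:,2],[50,98]).round(4) if len(q) else "",np.median(q[:,0]).round(4) if len(q) else "")
E
```

```text
clock: 16.08
tcp_pos: [0.619, -0.0058, 0.1101]
orientation: [3.133, -0.229, 0.0]
contact_force: [0.5, -0.4, 0.3]
grip_width: 0.051
gripper_force: 0.0
clock: 17.08
tcp_pos: [0.5813, -0.0034, 0.2362]
orientation: [-3.133, 0.229, -0.003]
contact_force: [-0.8, 0.5, -0.6]
grip_width: 0.0508
gripper_force: 0.0
[-0.75478951  0.53541544 -0.61624787]
z~.16 11641 [[-0.0081, -0.1333, 0.1573], [0.008, -0.002, 0.1589], [0.0197, 0.1293, 0.1609]]
mid 2688 [[-0.0743, -0.125, 0.1207], [-0.0217, -0.0022, 0.139], [-0.0007, 0.1218, 0.1494]]
bar top (exp z .141) 1679 [-0.0391 -0.0022  0.1393]
plate top side 1 433 [0.1596 0.1613] -0.0057
plate top side -1 417 [0.1595 0.1613] -0.0058
```

View pics/w5.png

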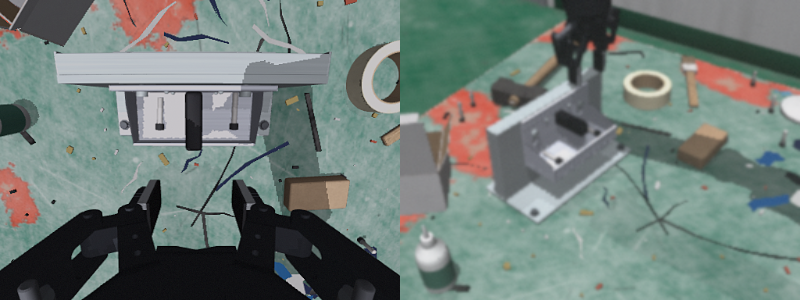

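The caddy hangs level: both plate ends read 0.1613, and the bar top is 62.9 mm above its bench value, against 63 expected. Both screws are in their compartments, the bystanders are where they were, and the gripper is clear.

```bash
python3 -c "
from bench import hand_in
print(hand_in())"
```

```text
the job is handed in; nothing more can be done
None
```

The caddy is hung level and fully home on both studs, the gripper is clear, no screws were spilled, and the job was handed in at about 17 s on the robot's clock; the verdict was not reported back.

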